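# Draw the filter tray with the pull hook

### The arm

A 7-joint arm with a two-finger parallel gripper is mounted at the origin on a cart in front of the work surface, level with it; the furniture and walls round the work are solid. World frame = base frame: x ahead of the robot, y to its left, z up, the work surface at z = 0. Lengths are in m, angles in rad, forces in N, time in s.
With the tool pointing down it reaches from about 0.35 to 0.9 m from the base axis. Payload 7.2 kg.
Tool frame: the origin (TCP) lies at the very end of the fingers, on their centre line; the grasp point (between the pads) lies 19 mm behind it; z points along the fingers, x is the direction in which the jaws open and shut, and the axes are right-handed (so a half turn about z gives the same grasp; the last joint's range is limited). The gripper opens to 85 mm and grips with 20 to 120 N. Pads are 22 mm wide; open, the fingers measure 114 mm over their backs; the gripper's body (76 mm by 85 mm) begins 54 mm behind the grasp point. The pads swing forward as they close: fully open they stand 13 mm farther back than shut.
Start: joints at [-0.068, 0.411, -0.013, 1.596, 0.006, 1.134, -0.082], TCP at [0.625, -0, 0.194] pointing down, gripper open.
Joint ranges: [-2.95, 2.95], [-0.29, 1.99], [-1.47, 1.44], [0.14, 2.54], [-1.03, 4.17], [0.13, 1.85], [-2.86, 2.86]. Speed limits (rad/s): [2.39, 2.39, 3.01, 3.01, 3.14, 3.14, 3.14].

### API

Orientations are given as a unit quaternion [w, x, y, z].
In Python, from bench import ctrl gives the robot as it stands.
- The arm moves only by the tool arm_command, never from a script. Its argument "targets" is a list of rows, each a list of 3 entries, a list of its own where there are three numbers: the opening, from 0 (shut) to 1 (fully open), then the shift along the tool's x, y, z in mm, then the turn, a rotation vector about the tool's x, y, z in rad. A call has 1 to 5 rows; each row is the pose to reach, as a shift and turn from the pose commanded when the call began, along the tool's axes at that moment; what a row does not reach only later rows make up. A row lasts 1/8 s, in which the tool goes at most 62.5 mm and 10.7 degrees, less where a joint would pass 70% of its speed; a pose out of reach is approached as far as the arm can. A call with a gripper value outside its range is refused whole. The fingers move at their own pace and stop on an object; the grip force is fixed at half the most. Time passes only in rows, so rows that repeat a pose let the fingers close. It gives the time, the measured TCP pose, the force and the opening at its end, in the units of the state.
- ctrl.read_state(): the state, without advancing time (a new reading comes with each control period).
- ctrl.read_camera(name): name is "scene" or "side" or "wrist"; returns a dict with "color" (480x640x3 uint8, blue, green, red), "fx", "fy", "cx", "cy" (pixels), "R" (3x3) and "t" (3): a world point X has camera coordinates R X + t. Camera axes: x right, y down, z forward; pixel columns grow to the right and rows downward; lengths in m; the calibration is good to about 2 mm. A picture is of the moment at which its call begins. There is no depth.
- ctrl.sign_off(): hands the job in, once; it reports no verdict.
The state is a dict: "time_s": time; "joints": joint angles; "qvel": joint speeds; "joint_torque": joint torques, N m; "eef_pos": TCP position; "tool_rot": TCP orientation; "contact_force": force on the tool from outside, world axes, zero at the start; "moment": the same for the moment, N m; "opening": finger opening in m.
Only numpy, scipy, OpenCV 4.12 (cv2) and the standard library are available. Lean on these libraries where they do the work, as an engineer would, in place of code of your own. Each camera call takes 0.05 s, during which the arm holds its last target.

### The job

Pull the filter tray out of the blue dust filter box with the pull hook: put the hook's bent tip through the round finger hole, catch it behind the tray's yellow front and draw the tray out all the way until you feel it come up against its stop, pulling there with about 15 N for half a second. Then unhook it, leave the tray standing out, and lay the hook flat on the bench, clear of the tray. Do not wrench the tray, do not touch it with the hand, and leave the jar, the tape measure and the sanding block alone.

Things in the scene. Friction and masses are not known exactly. Their poses are not given: they have to be found in the camera images.
- filter_box: Blue metal dust filter box fixed on the bench, may be turned; 200 mm wide (y), 160 deep (x), 100 high, black outlet (32 mm high) and red switch on top. Origin: centre of its underside, on the bench; x points from its open front (front edge at x = -80 mm) to its back, z up. Behind the tray's front panel the tray is hollow for 60 mm, then comes the black filter cassette.
- filter_tray: Tray sliding straight out along the box's -x; yellow front panel 174 wide, 74 high, 6 mm thick. Origin: inner reference point, use finger_hole. Friction about 3 N, stays where left. Starts 0 to 50 mm out. Its stop, a rubber buffer giving 0.5 mm per N, cannot be seen and begins anywhere from 75 to 95 mm out, different each time: it must be felt.
- finger_hole (a point): Centre of the round finger hole, 36 mm diameter, black rim, in the middle of the tray's yellow front, on its outer face, 48 mm above the bench; moves with the tray. x runs into the hole, square to the panel (same axes as the box), z up. In the box's frame its x is -86 mm with the tray fully in, more negative by as much as the tray is out.
- hook_handle (a point): Centre of the pull hook's flat-sided wooden handle: 100 mm long (x), 26 wide (y), 28 high, lying on the bench, point 14 mm above it. x points to the steel shank, z up. Shank: straight round bar 8 mm thick on the handle's axis to x = 130 mm, where it bends square to the left (+y); its round end reaches y = 22 mm. So the end is 26 mm wide (y -4 to 22), 8 high.
- hook_tip (a point): End of the hook's sideways bend (centre of its round end): in the handle's frame at x = 130, y = 18, z = 0 mm.
- pull_hook: The pull hook as a whole, loose, about 120 g, 184 mm long. Origin: on its underside, 14 mm below the handle's centre; same axes. Grip the handle across (along y) with 60 N or more.
- screw_jar: Glass screw jar with red lid, 67 mm across, 85 mm high; a bystander. Origin: centre of its underside.
- tape_measure: Yellow tape measure, 37 x 88 x 64 mm; a bystander. Origin: centre of its underside.
- sanding_block: Brown cork sanding block, 63 x 110 x 35 mm; a bystander. Origin: centre of its underside.

How it is judged:
On the way, in this order (a step that is already met when the one before it is completed fails the run):
1. the hook's tip is through the finger hole, behind the front panel (x of hook_tip in the frame of finger_hole between 0.008 and 0.07 m and y of hook_tip in the frame of finger_hole between -0.045 and 0.045 m and z of hook_tip in the frame of finger_hole between -0.03 and 0.03 m), for 0.1 s.
2. the hook holds the tray against its stop: pulled at least 68 mm out, standing still, with more than 8 N for 0.2 s (x of finger_hole in the frame of filter_box below -0.154 m and x of hook_tip in the frame of finger_hole above 0.006 m and linear speed of filter_tray below 0.01 m/s and contact force between pull_hook and filter_tray above 8 N), for 0.2 s.
At the end, for the whole second after the job is handed in: The tray stands at least 60 mm out of the box (it has been pulled against its stop), the hook lies flat and at rest on the bench, not touching the tray, its tip more than 40 mm from the finger hole (x of finger_hole in the frame of filter_box below -0.146 m and height (world z) of hook_handle between 0.008 and 0.019 m and height (world z) of hook_tip below 0.03 m and contact force between pull_hook and filter_tray below 0.1 N and distance between hook_tip and finger_hole above 0.04 m and linear speed of each of pull_hook, filter_tray below 0.02 m/s).
It fails at once if the tray is wrenched or shoved by the hook with more than 40 N (contact force between pull_hook and filter_tray above 40 N).
It fails at once if the fingers or the arm touch the tray (contact force between any of the fingers, the arm and filter_tray above 1 N).
It fails at once if the hook is dropped: faster than 0.8 m/s within 50 mm of the bench (linear speed of pull_hook above 0.8 m/s and height (world z) of hook_handle below 0.05 m).
It fails at once if the screw jar, the tape measure or the sanding block is moved more than 30 mm (distance of any of screw_jar, tape_measure, sanding_block from where it was at the start of the episode above 0.03 m).
It also fails if it takes over 51 s, if anything falls off the work surface, if the arm or the gripper's body presses on something with over 40 N, if the wrist force passes 120 N, or if a joint passes its speed limit or range.

## Working session

There is one attempt and no reset: what is moved stays moved. The work goes in short steps, Python scripts to look and compute and a tool call to move; the robot and the scene stay as the last step left them, time stands still between calls to the robot, and variables do not carry over. Pictures are saved under pics/ and viewed, and the job is handed in when it is done.

Besides the shell and the picture viewer there is one more tool, called after "Request:" as a command line: name --argument value ..., lists and objects as JSON in quotes. arm_command: Moves the arm, as the interface text tells. Its arguments: {"type":"object","properties":{"targets":{"type":"array"}},"required":["targets"]}

```bash
ls; mkdir -p pics; cat > h.py <<'E'
import numpy as np, cv2, json
from bench import ctrl
def snap(n,f):
    c=ctrl.read_camera(n); cv2.imwrite(f'pics/{f}.png',c['color'])
    json.dump({k:(np.array(c[k]).tolist()) for k in ('fx','fy','cx','cy','R','t')},open(f'pics/{f}.json','w'))
    return c
def load(f):
    c=json.load(open(f'pics/{f}.json')); c['R']=np.array(c['R']);c['t']=np.array(c['t']);return c
def ray(c,u,v,z):
    d=c['R'].T@np.array([(u-c['cx'])/c['fx'],(v-c['cy'])/c['fy'],1]); o=-c['R'].T@c['t']
    return o+d*(z-o[2])/d[2]
def proj(c,X):
    p=c['R']@np.array(X)+c['t']; return np.array([c['fx']*p[0]/p[2]+c['cx'],c['fy']*p[1]/p[2]+c['cy']])
E
python3 - <<'E'
from h import *
for n in('scene','side','wrist'):
    c=snap(n,n+'0'); print(n,-c['R'].T@c['t'],c['fx'])
print(ctrl.read_state())
E
```

```text
pics
scene [-0.04241306  0.8598545   0.82633661] 597.2182564642931
side [ 0.01276506 -1.02383154  0.95248847] 555.504459106851
wrist [0.6245027  0.07937931 0.37185123] 370.47561346838114
{'time_s': 0.15, 'joints': array([-0.06823378,  0.41173845, -0.01272179,  1.59685927,  0.00557088,
        1.13431021, -0.08220346]), 'qvel': array([-0.00236899, -0.00161157, -0.0016103 , -0.00387044, -0.00094631,
        0.00072907,  0.00122877]), 'joint_torque': array([ 8.68001844e-04, -6.01035547e+01,  6.82709701e-01, -2.99646127e+01,
        1.39312408e-02,  7.85868731e-03, -1.85852571e-05]), 'eef_pos': array([6.24560456e-01, 6.59097389e-08, 1.93529274e-01]), 'tool_rot': array([ 2.98087651e-05,  9.99999795e-01,  2.53215397e-05, -6.39481718e-04]), 'contact_force': array([-0.63013284, -0.19713589, -0.36544166]), 'moment': array([-0.0095052 , -0.02026604, -0.00100438]), 'opening': 0.0855026204987886}
```

View pics/scene0.png

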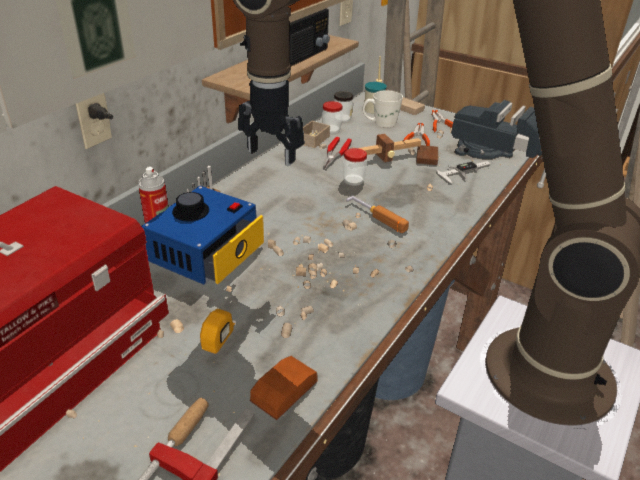

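View pics/side0.png

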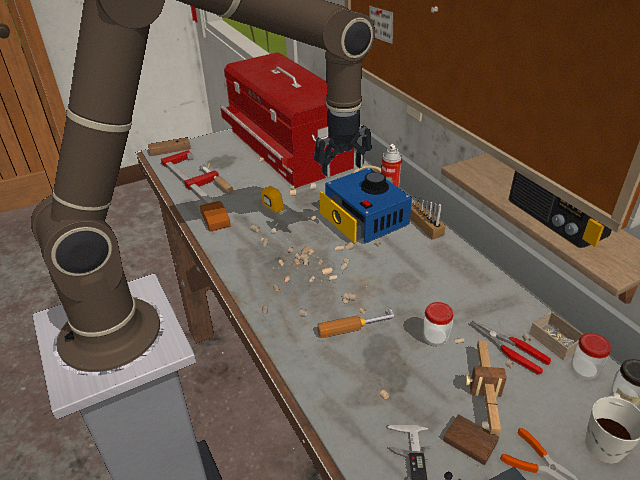

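View pics/wrist0.png

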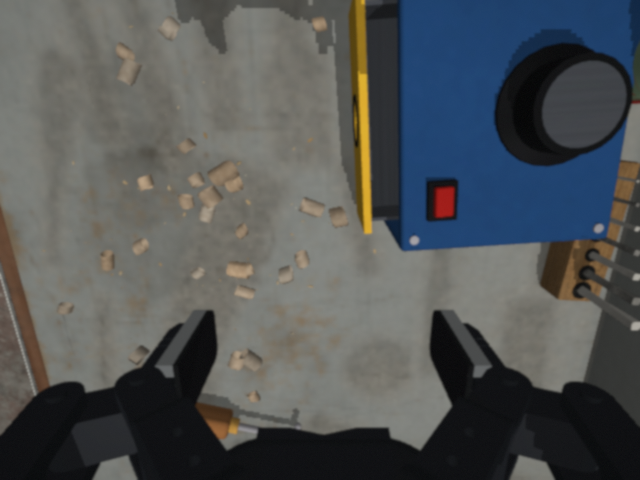

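The scene shows the box at (200,235) with the tray front at (240,248), the hook handle at (388,217) and the tip near (350,202). In the side view the handle is at (341,326), the tip near (391,313), the hole at (337,216) and the jar at (438,320). I'll zoom in for measurement.

```bash
python3 - <<'E'
import cv2,numpy as np
a=cv2.imread('pics/side0.png'); s=cv2.imread('pics/scene0.png')
A=cv2.resize(a[290:350,300:410],None,fx=7,fy=7,interpolation=cv2.INTER_CUBIC)
B=cv2.resize(s[185:240,335:415],None,fx=7,fy=7,interpolation=cv2.INTER_CUBIC)
C=cv2.resize(a[165:250,310:420],None,fx=7,fy=6,interpolation=cv2.INTER_CUBIC)
D=cv2.resize(s[180:290,140:270],None,fx=6,fy=5,interpolation=cv2.INTER_CUBIC)
for n,i in zip('ABCD',(A,B,C,D)): cv2.imwrite(f'pics/z{n}.png',i)
E
```

```text
(no output)
```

View pics/zA.png

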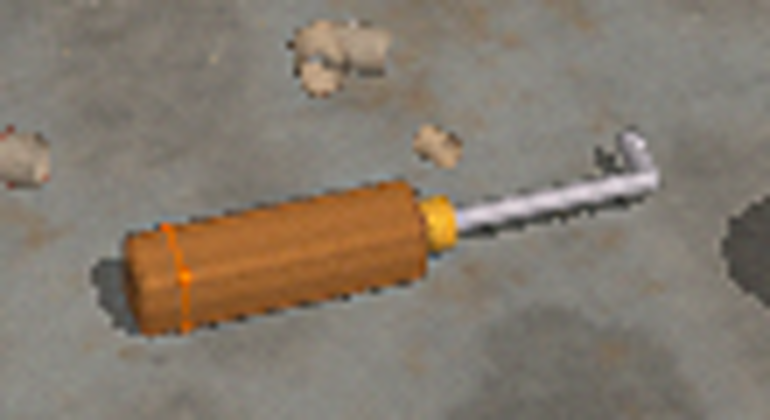

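View pics/zB.png

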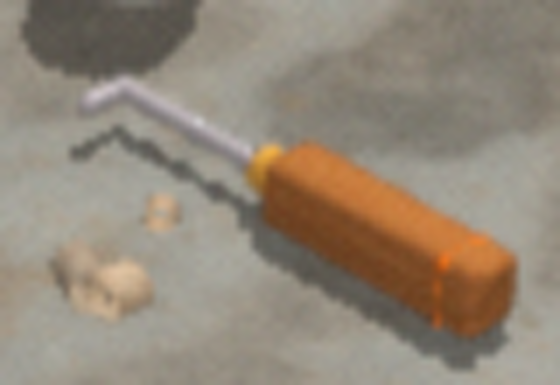

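View pics/zC.png

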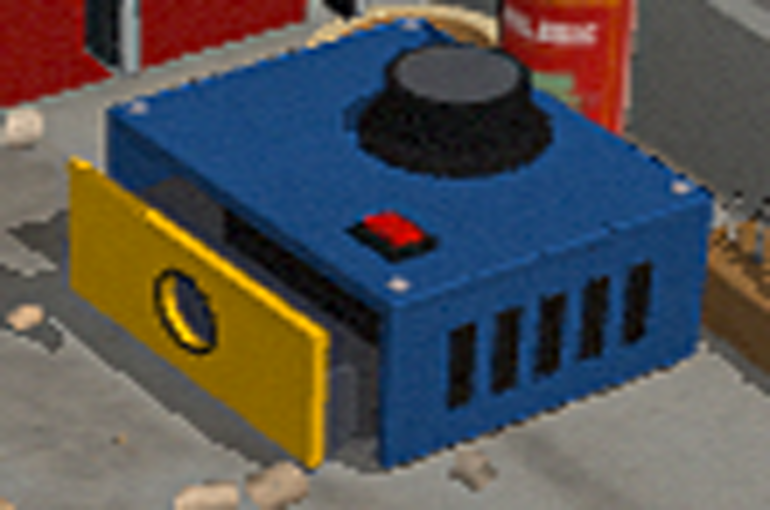

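View pics/zD.png

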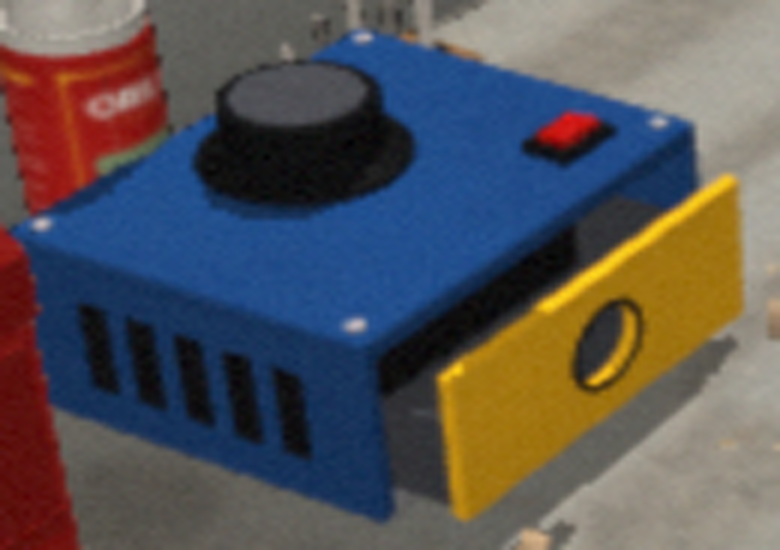

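```bash
cat > fit.py <<'E'
from h import *
from scipy.optimize import least_squares
S,C=load('side0'),load('scene0')
za=lambda x,y:(300+x/7-.43,290+y/7-.43)
zb=lambda x,y:(335+x/7-.43,185+y/7-.43)
zc=lambda x,y:(310+x/7-.43,165+y/6-.42)
zd=lambda x,y:(140+x/6-.42,180+y/5-.4)
# box points
B=[(S,zc(108,110),(-80,100,100),0),(S,zc(383,307),(-80,-100,100),0),(S,zc(712,200),(80,-100,100),0),(S,zc(383,467),(-80,-100,0),0),(S,zc(700,350),(80,-100,0),0),
(S,zc(186,312),(-86,0,48),1),(S,zc(70,160),(-86,87,85),1),(S,zc(312,335),(-86,-87,85),1),(S,zc(308,468),(-86,-87,11),1),
(C,zd(693,125),(-80,-100,100),0),(C,zd(378,350),(-80,100,100),0),(C,zd(20,228),(80,100,100),0),(C,zd(385,522),(-80,100,0),0),
(C,zd(608,345),(-86,0,48),1),(C,zd(738,178),(-86,-87,85),1),(C,zd(452,378),(-86,87,85),1),(C,zd(462,520),(-86,87,11),1)]
H=[(S,za(641,182),(130,0,0),0),(S,za(632,140),(130,21,1),0),(S,za(460,221),(60,0,0),0),(S,za(140,335),(-50,-13,-14),0),(S,za(425,282),(50,-13,-14),0),(S,za(408,180),(50,13,14),0),(S,za(128,234),(-50,13,14),0),
(C,zb(124,84),(130,0,0),0),(C,zb(88,101),(130,21,0),0),(C,zb(250,155),(60,0,0),0),(C,zb(310,143),(50,-13,14),0),(C,zb(264,228),(50,13,-14),0),(C,zb(468,336),(-50,13,-14),0),(C,zb(517,250),(-50,-13,14),0)]
def f(p,L,z0,full=False):
    r=[]
    for c,uv,q,o in L:
        x,y,z=np.array(q)/1000.; x-=o*p[3]
        cs,sn=np.cos(p[2]),np.sin(p[2])
        r.append(proj(c,[p[0]+cs*x-sn*y,p[1]+sn*x+cs*y,z+z0])-uv)
    return np.concatenate(r)
for L,p0,z0 in((B,[.75,.15,0,.02],0),(H,[.5,-.2,0,0],.014)):
    s=least_squares(f,p0,args=(L,z0),loss='soft_l1')
    p=s.x; print(np.round(p,4),np.degrees(p[2])); print(np.round(f(p,L,z0).reshape(-1,2),1).tolist())
    R=np.array([[np.cos(p[2]),-np.sin(p[2])],[np.sin(p[2]),np.cos(p[2])]])
    if z0==0: print('hole',p[:2]+R@[-.086-p[3],0],'axis',R[:,0])
    else: print('tip',p[:2]+R@[.13,.018])
for n,q in(('jar side',(S,424,340)),('jar scene',(C,355,183)),('tape',(S,272,208)),('sand',(S,215,228))): print(n,ray(*q,0)[:2])
E
python3 fit.py
```

```text
[0.7551 0.0839 0.0633 0.0192] 3.625600227355374
[[-0.8, -0.8], [0.7, -0.3], [0.4, -1.0], [-0.5, 2.6], [-0.8, 3.0], [-0.0, -0.3], [-0.3, -0.1], [0.1, 0.3], [0.1, 0.0], [1.4, -1.2], [-2.5, -0.7], [-2.4, -0.1], [0.6, 2.7], [-0.2, -0.5], [0.2, -0.3], [-0.3, 0.2], [0.7, -0.2]]
hole [0.6501002 0.0772513] axis [0.99799857 0.06323644]
[ 0.4617 -0.2615 -0.2574  0.    ] -14.746523903249026
[[1.4, 0.1], [-0.4, -0.4], [-1.3, 0.2], [-0.2, 1.5], [1.1, 0.6], [0.5, -1.3], [-1.5, -0.7], [0.0, -0.2], [-0.7, 0.1], [1.7, 1.0], [0.0, -2.1], [-1.5, -1.2], [-0.5, 1.1], [1.0, -0.2]]
tip [ 0.59196336 -0.2772259 ]
jar side [ 0.61414339 -0.38252432]
jar scene [ 0.62733823 -0.37788137]
tape [0.53805292 0.27033303]
sand [0.35307453 0.26043193]
```

```bash
cat >> h.py <<'E'
from scipy.spatial.transform import Rotation as Ro
def Rt(q): return Ro.from_quat([q[1],q[2],q[3],q[0]])
def down(yawdeg): # tool x at world yaw
    a=np.radians(yawdeg); return Ro.from_matrix(np.array([[np.cos(a),np.sin(a),0],[np.sin(a),-np.cos(a),0],[0,0,-1]]))
def delta(pos,yawdeg):
    s=ctrl.read_state(); R=Rt(s['tool_rot']); T=down(yawdeg)
    print('t',round(s['time_s'],2),'pos',np.round(s['eef_pos'],4),'F',np.round(s['contact_force'],1),'open',round(s['opening'],4))
    print('shift mm',np.round(R.inv().apply(np.array(pos)-s['eef_pos'])*1000,1).tolist(),'turn',np.round((R.inv()*T).as_rotvec(),4).tolist())
E
python3 -c "
from h import *
delta([.462,-.2615,.12],75.25)"
```

```text
t 0.15 pos [0.6246 0.     0.1935] F [-0.6 -0.2 -0.4] open 0.0855
shift mm [-162.5, 261.5, 73.8] turn [-0.0008, 0.0011, -1.3133]
```

Request:
arm_command --targets '[[1,[-33,52,0],[0,0,-0.187]],[1,[-66,104,15],[0,0,-0.374]],[1,[-99,157,30],[0,0,-0.561]],[1,[-132,209,52],[0,0,-0.748]],[1,[-162.5,261.5,74],[0,0,-0.935]]]'

```text
time_s: 0.78
eef_pos: [0.4685, -0.251, 0.1248]
tool_rot: [0.0, 0.896, 0.444, 0.0]
contact_force: [0.4, -0.8, 0.4]
opening: 0.0853
```

```bash
python3 -c "
from h import *
delta([.462,-.2615,.12],75.25)"
```

```text
t 0.78 pos [ 0.4685 -0.251   0.1248] F [ 0.4 -0.8  0.4] open 0.0853
shift mm [-12.3, 1.1, 4.8] turn [0.0004, 0.0, -0.3936]
```

Request:
arm_command --targets '[[1,[0,0,0],[0,0,-0.187]],[1,[0,0,0],[0,0,-0.378]],[1,[0,0,0],[0,0,-0.378]],[1,[0,0,0],[0,0,-0.378]]]'

```text
time_s: 1.27
eef_pos: [0.4698, -0.2495, 0.1252]
tool_rot: [-0.0, 0.8, 0.6, -0.0]
contact_force: [0.9, 0.3, -0.1]
opening: 0.0854
```

```bash
python3 -c "
from h import *
delta([.462,-.2615,.12],75.25)
snap('wrist','w1');snap('side','s1');snap('scene','c1')"
```

```text
t 1.27 pos [ 0.4698 -0.2495  0.1252] F [ 0.9  0.3 -0.1] open 0.0854
shift mm [-13.7, -4.1, 5.2] turn [-0.0001, -0.0001, -0.0254]
```

View pics/w1.png

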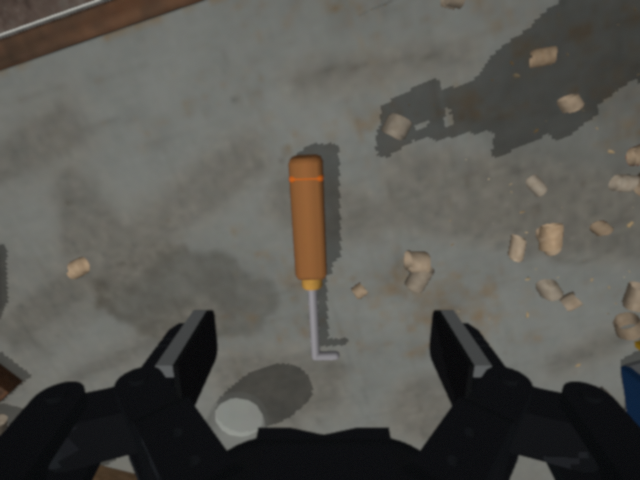

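The wrist view shows the hook clearly: butt at (306,157), handle front at (311,281), bend at (317,356) and tip at (337,356).

```bash
python3 - <<'E'
import cv2
a=cv2.imread('pics/w1.png');cv2.imwrite('pics/w1z.png',cv2.resize(a[145:370,260:360],None,fx=2.6*2,fy=2.6,interpolation=cv2.INTER_CUBIC))
E
python3 - <<'E'
import sys;sys.path.insert(0,'.')
import os;os.chdir('.')
from h import *
c=load('w1')
b=ray(c,316,356,.014);t=ray(c,337,356,.014);bk=ray(c,306.5,157,.026);fr=ray(c,311,279,.028);fe=ray(c,311.5,290,.014)
for p in(b,t,bk,fr,fe):print(np.round(p,4))
print(np.linalg.norm(b-t)*1e3,np.linalg.norm((fr-bk)[:2])*1e3)
for d in (b-fe,b-bk,fr-bk,b-fr):print(np.degrees(np.arctan2(d[1],d[0])))
u=(b-bk)[:2];u/=np.linalg.norm(u);print('handle ctr from bend',b[:2]-.13*u,'mid',(bk+fr)[:2]/2)
E
```

```text
[ 0.5884 -0.2906  0.014 ]
[ 0.5938 -0.2721  0.014 ]
[ 0.4146 -0.2462  0.026 ]
[ 0.508  -0.2707  0.028 ]
[ 0.5238 -0.2755  0.014 ]
19.200592289373127 96.56728873028023
-13.14865659643933
-14.330293950918717
-14.727209407298297
-13.867763369689802
handle ctr from bend [ 0.46248236 -0.25841643] mid [ 0.46128713 -0.25845632]
```

View pics/w1z.png

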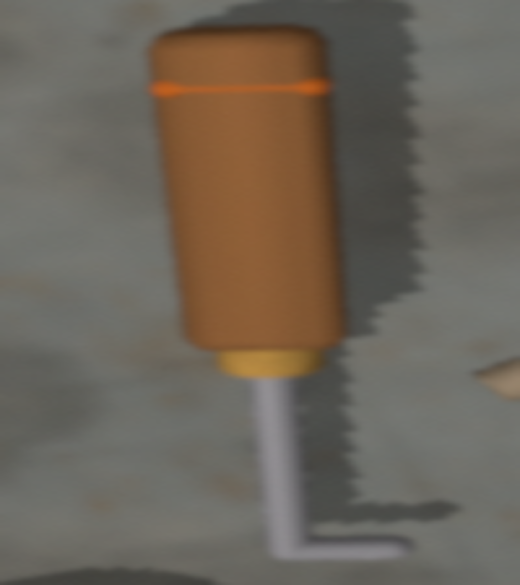

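```bash
python3 -c "
from h import *
delta([.462,-.259,.05],75.5)"
```

```text
t 1.43 pos [ 0.4699 -0.2494  0.1252] F [-0.4 -0.1 -0.7] open 0.0855
shift mm [-11.4, -4.9, 75.2] turn [0.0, 0.0001, -0.0275]
```

Request:
arm_command --targets '[[1,[-11.4,-5,38],[0,0,-0.027]],[1,[-11.4,-5,75],[0,0,-0.027]],[1,[-11.4,-5,95],[0,0,-0.027]],[1,[-11.4,-5,112],[0,0,-0.027]],[1,[-11.4,-5,118],[0,0,-0.027]]]'

```text
time_s: 2.05
eef_pos: [0.4616, -0.2589, 0.0064]
tool_rot: [-0.0, 0.79, 0.613, -0.0]
contact_force: [0.3, 0.2, -0.8]
opening: 0.0855
```

Request:
arm_command --targets '[[0.4,[0,0,0],[0,0,0]],[0.4,[0,0,0],[0,0,0]]]'

```text
time_s: 2.3
eef_pos: [0.4624, -0.2595, 0.008]
tool_rot: [0.001, 0.79, 0.613, 0.0]
contact_force: [0.1, -0.6, 0.7]
opening: 0.0515
```

```bash
python3 -c "
from h import *
delta([.462,-.259,.007],75.5)
snap('side','s2');snap('scene','c2')
a=cv2.imread('pics/s2.png');b=cv2.imread('pics/c2.png')
cv2.imwrite('pics/m2.png',np.hstack([cv2.resize(a[250:370,280:400],(400,400)),cv2.resize(b[150:270,330:450],(400,400))]))"
```

```text
t 2.3 pos [ 0.4624 -0.2595  0.008 ] F [ 0.1 -0.6  0.7] open 0.0515
shift mm [0.3, -0.5, 1.0] turn [0.0013, 0.0003, 0.001]
```

View pics/m2.png

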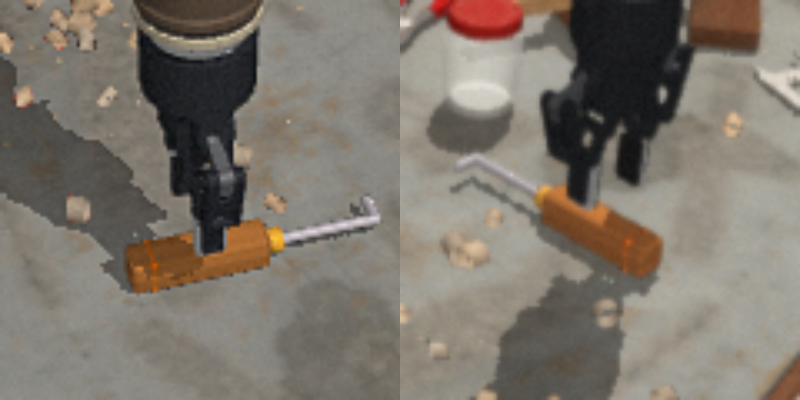

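The fingers straddle the handle in both views, so I'm closing.

Request:
arm_command --targets '[[0,[0,0,0],[0,0,0]],[0,[0,0,0],[0,0,0]],[0,[0,0,0],[0,0,0]],[0,[0,0,0],[0,0,0]]]'

```text
time_s: 2.9
eef_pos: [0.4618, -0.2592, 0.0072]
tool_rot: [0.0, 0.79, 0.613, -0.0]
contact_force: [-0.2, -0.1, -0.3]
opening: 0.0001
```

Request:
arm_command --targets '[[0,[0,0,-20],[0,0,0]],[0,[0,0,-60],[0,0,0]],[0,[0,0,-90],[0,0,0]],[0,[0,0,-90],[0,0,0]],[0,[0,0,-90],[0,0,0]]]'

```text
time_s: 3.52
eef_pos: [0.4614, -0.259, 0.0967]
tool_rot: [-0.0, 0.79, 0.613, -0.0]
contact_force: [0.5, 0.1, -0.2]
opening: -0.0003
```

```bash
python3 -c "
from h import *
delta([.462,-.259,.1],75.5)
snap('wrist','w3');snap('side','s3');snap('scene','c3')
a=cv2.imread('pics/s3.png');b=cv2.imread('pics/c3.png')
cv2.imwrite('pics/m3.png',np.hstack([cv2.resize(a[220:340,280:400],(400,400)),cv2.resize(b[110:230,320:440],(400,400))]))"
```

```text
t 3.52 pos [ 0.4614 -0.259   0.0967] F [ 0.5  0.1 -0.2] open -0.0003
shift mm [0.2, 0.6, -3.3] turn [-0.0006, -0.0, 0.0011]
```

View pics/m3.png

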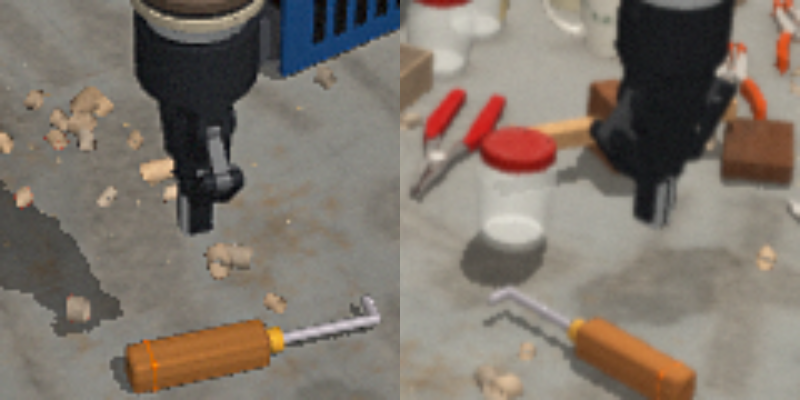

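View pics/w3.png

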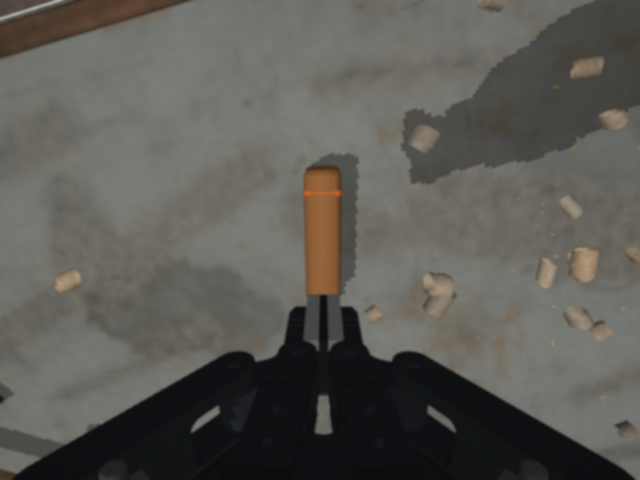

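```bash
python3 -c "
from h import *
p=ctrl.read_state()['eef_pos'];print(p)
for n in('w3','s3','c3'):
    c=load(n);print(n,proj(c,p),proj(c,p+[0,0,.019]),proj(c,[.462,-.259,.014]),proj(c,[.462,-.259,.028]), -c['R'].T@c['t'])
for n in('s2','c2'):
    c=load(n);print(n,proj(c,[.4624,-.2595,.008]))
a=cv2.imread('pics/s3.png');b=cv2.imread('pics/c3.png')
cv2.imwrite('pics/m3b.png',np.hstack([cv2.resize(a[260:350,300:390],(400,400)),cv2.resize(b[150:240,360:450],(400,400))]))
a=cv2.imread('pics/s2.png');b=cv2.imread('pics/c2.png')
cv2.imwrite('pics/m2b.png',np.hstack([cv2.resize(a[260:350,300:390],(400,400)),cv2.resize(b[150:240,360:450],(400,400))]))
"
```

```text
[ 0.46109827 -0.25879097  0.09608703]
w3 [323.17043459 278.66575178] [323.15884983 294.84291467] [323.23179312 234.61002127] [323.22913374 240.45750732] [ 0.38452463 -0.23911347  0.27516407]
s3 [338.27205557 299.86923778] [338.29332646 293.58210077] [338.5694879  325.62171829] [338.58651758 321.36073499] [ 0.01276506 -1.02383154  0.95248847]
c3 [392.60345851 189.75054133] [393.38653019 182.80332024] [389.06824957 218.401105  ] [389.60519949 213.6222476 ] [-0.04241306  0.8598545   0.82633661]
s2 [338.82155065 327.50508536]
c2 [388.79053515 220.28627511]
```

View pics/m2b.png

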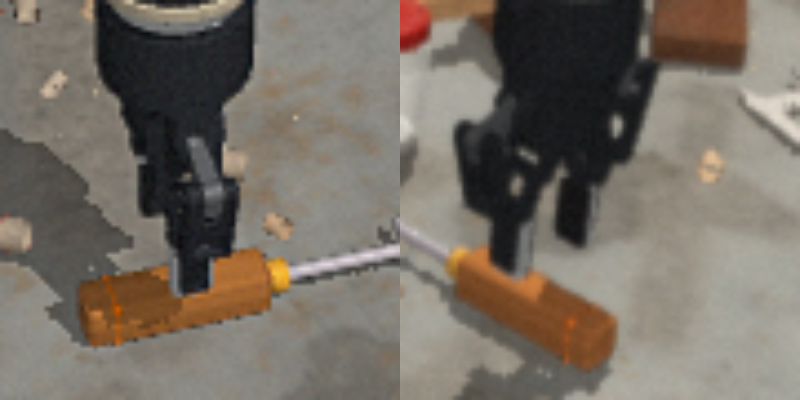

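View pics/m3b.png

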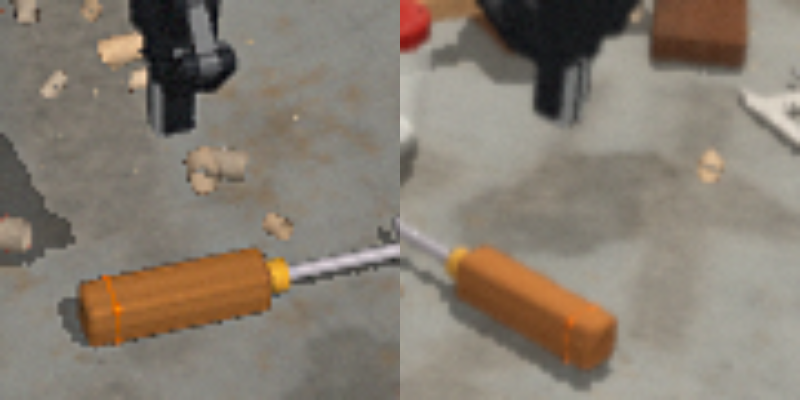

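```bash
python3 -c "
from h import *
from scipy.optimize import least_squares
S,C,W=load('s3'),load('c3'),load('w3')
f=lambda X:np.r_[proj(S,X)-(338.4,289.0),proj(C,X)-(395.5,176.5)]
s=least_squares(f,[.46,-.26,.1]);print(s.x,s.fun,proj(W,s.x))
a=cv2.imread('pics/w3.png')
cv2.imwrite('pics/w3z.png',cv2.resize(a[270:420,260:390],(650,750)[:2],interpolation=cv2.INTER_CUBIC)[:600])
"
```

```text
[ 0.45927805 -0.26177985  0.13161019] [-0.11896795  0.11818615 -0.13243468 -0.12307982] [315.42665214 309.76235715]
```

View pics/w3z.png

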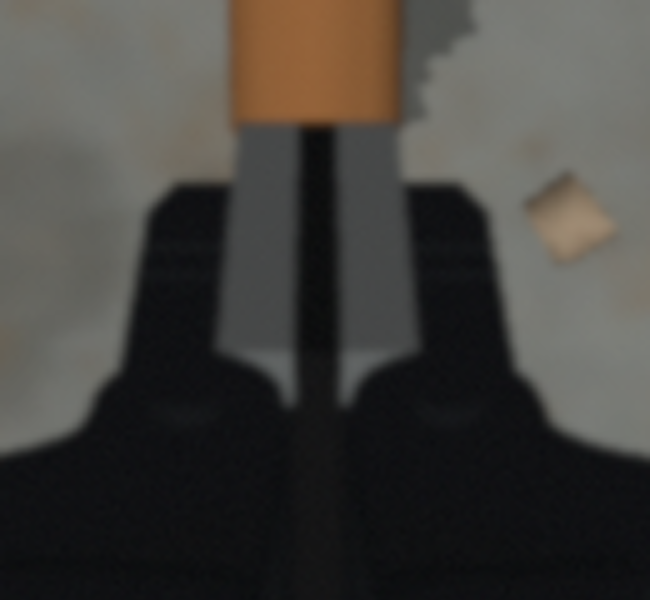

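The fingers missed: all three cameras show the fingertips well above the reported TCP, by about 20 to 35 mm, so they closed over the handle. I'll descend half open, watch the force, and judge height visually.

Request:
arm_command --targets '[[0.6,[0,0,0],[0,0,0]],[0.6,[0,0,0],[0,0,0]],[0.6,[0,0,40],[0,0,0]],[0.6,[0,0,80],[0,0,0]],[0.6,[0,0,87],[0,0,0]]]'

```text
time_s: 4.3
eef_pos: [0.46, -0.2582, 0.008]
tool_rot: [-0.002, 0.79, 0.613, -0.001]
contact_force: [-0.9, -0.7, 1.0]
opening: 0.0511
```

Request:
arm_command --targets '[[0.6,[0,0,2],[0,0,0]],[0.6,[0,0,4],[0,0,0]],[0.6,[0,0,6],[0,0,0]]]'

```text
time_s: 4.68
eef_pos: [0.4626, -0.2596, 0.0053]
tool_rot: [0.001, 0.79, 0.613, 0.0]
contact_force: [0.2, 0.1, 0.6]
opening: 0.0512
```

```bash
cat > two.py <<'E'
import sys
from h import *
n=sys.argv[1];delta([.462,-.259,.0],75.5)
s=ctrl.read_state();p=s['eef_pos']
for k,(cam) in enumerate(('side','scene')):
    c=snap(cam,f'{cam}{n}'); u=proj(c,p); print(cam,u)
    x0,y0=int(u[0])-45,int(u[1])-55
    im=c['color'][y0:y0+90,x0:x0+90]; im=cv2.resize(im,(400,400),interpolation=cv2.INTER_CUBIC)
    m=im if k==0 else np.hstack([m,im]); print('org',x0,y0)
cv2.imwrite(f'pics/two{n}.png',m)
E
python3 two.py 4
```

```text
t 4.67 pos [ 0.4626 -0.2596  0.0053] F [0.2 0.1 0.6] open 0.0512
shift mm [0.4, -0.8, 5.3] turn [0.0021, 0.0005, 0.0011]
side [338.93180699 328.30969461]
org 293 273
scene [388.62240012 221.14671237]
org 343 166
```

View pics/two4.png

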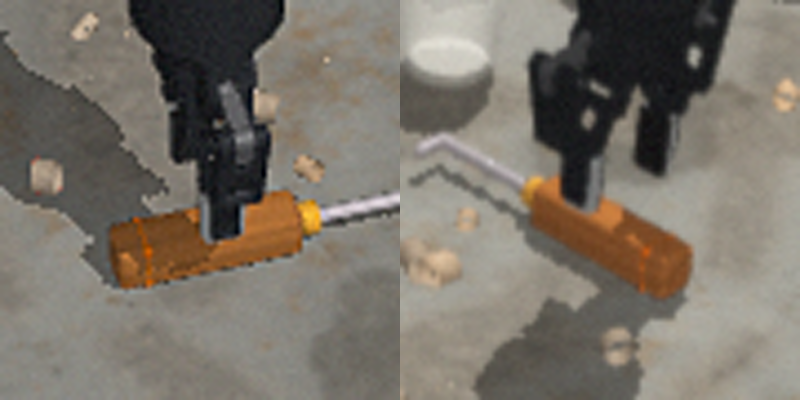

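```bash
python3 -c "
from h import *
p=np.array([.4626,-.2596,0]);a=np.radians(75.5);tx=np.array([np.cos(a),np.sin(a),0])
S,C=load('side4'),load('scene4')
for h in(.02,.03,.04,.05):
    print(h,proj(S,p-tx*.03+[0,0,h]),proj(C,p+tx*.03+[0,0,h]))
"
```

```text
0.02 [342.56346264 333.28836849] [380.78806492 220.63011223]
0.03 [342.59563231 330.22337648] [381.14267792 217.18527125]
0.04 [342.62812201 327.12789301] [381.50016848 213.71247664]
0.05 [342.66093655 324.0014608 ] [381.86057176 210.21138676]
```

Fingertips sit at about z = 0.041 with the TCP reported at 0.005. I'm descending another 26 mm in steps.

Request:
arm_command --targets '[[0.6,[0,0,5],[0,0,0]],[0.6,[0,0,10],[0,0,0]],[0.6,[0,0,15],[0,0,0]]]'

```text
time_s: 5.15
eef_pos: [0.4617, -0.2591, -0.0112]
tool_rot: [-0.0, 0.79, 0.613, -0.0]
contact_force: [-0.6, 0.2, -0.1]
opening: 0.0513
```

Request:
arm_command --targets '[[0.6,[0,0,4],[0,0,0]],[0.6,[0,0,8],[0,0,0]],[0.6,[0,0,11],[0,0,0]],[0.6,[0,0,11],[0,0,0]]]'

```text
time_s: 5.65
eef_pos: [0.4617, -0.2591, -0.022]
tool_rot: [-0.0, 0.79, 0.613, -0.0]
contact_force: [-0.3, 0.3, -0.2]
opening: 0.0512
```

```bash
python3 two.py 5
```

```text
t 5.65 pos [ 0.4617 -0.2591 -0.022 ] F [-0.3  0.3 -0.2] open 0.0512
shift mm [0.2, 0.3, -22.0] turn [-0.0004, -0.0001, 0.0012]
side [338.43253427 336.39764413]
org 293 281
scene [387.84228571 230.47692477]
org 342 175
```

View pics/two5.png

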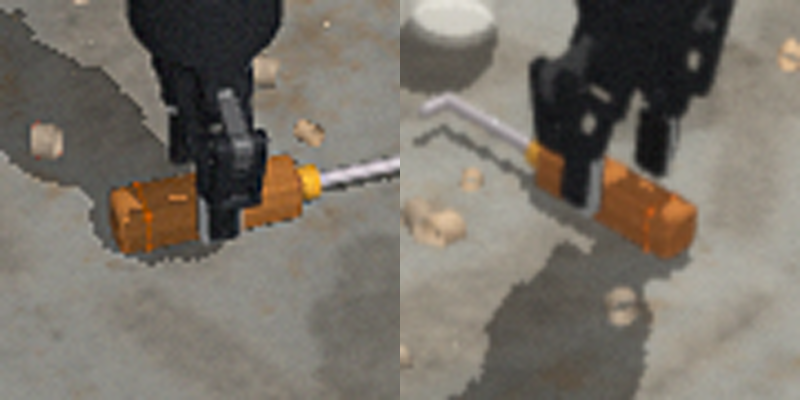

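The reported z is -22 mm with no contact, which confirms the offset of about 35 mm. The tips now straddle the handle at about z = 14 mm, so I'm closing.

Request:
arm_command --targets '[[0,[0,0,0],[0,0,0]],[0,[0,0,0],[0,0,0]],[0,[0,0,0],[0,0,0]],[0,[0,0,0],[0,0,0]]]'

```text
time_s: 6.25
eef_pos: [0.462, -0.2593, -0.0213]
tool_rot: [0.0, 0.79, 0.613, 0.0]
contact_force: [-1.6, 0.1, 6.5]
opening: 0.0244
```

Request:
arm_command --targets '[[0,[0,0,-10],[0,0,0]],[0,[0,0,-40],[0,0,0]],[0,[0,0,-70],[0,0,0]],[0,[0,0,-80],[0,0,0]],[0,[0,0,-80],[0,0,0]]]'

```text
time_s: 6.88
eef_pos: [0.462, -0.2593, 0.0585]
tool_rot: [0.001, 0.79, 0.613, 0.0]
contact_force: [0.7, -0.1, -1.5]
opening: 0.024
```

```bash
python3 two.py 6; python3 -c "
from h import *
snap('wrist','w6')"
```

```text
t 6.88 pos [ 0.462  -0.2593  0.0585] F [ 0.7 -0.1 -1.5] open 0.024
shift mm [0.4, -0.1, 58.5] turn [0.001, 0.0003, 0.0011]
side [338.7018908  311.95552813]
org 293 256
scene [390.86612159 202.94372644]
org 345 147
```

View pics/two6.png

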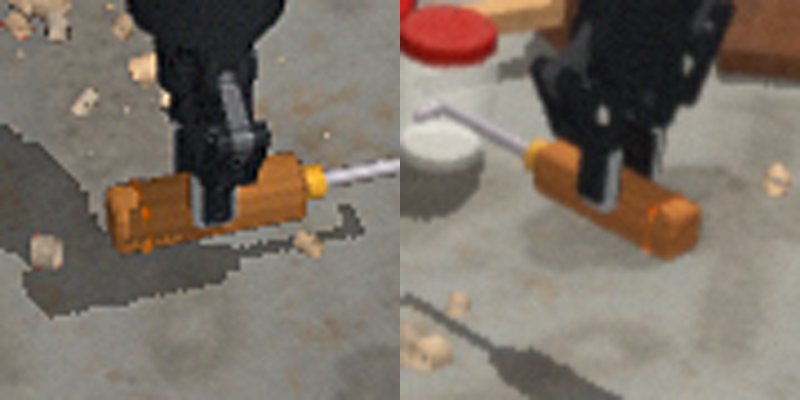

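View pics/w6.png

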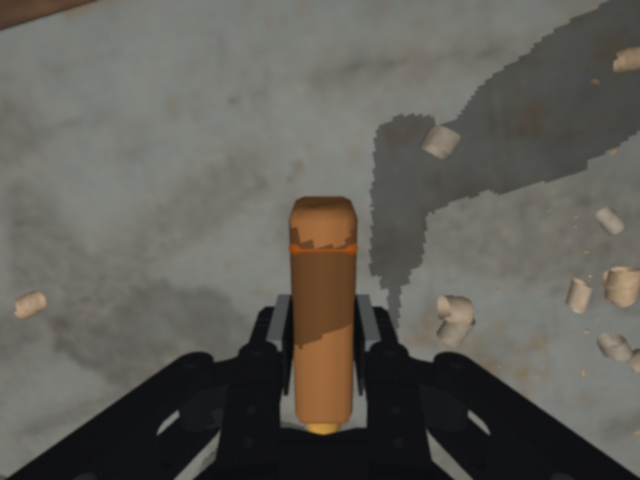

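```bash
python3 -c "
from h import *
delta([.4809,.0576,.03],93.63)"
```

```text
t 7.03 pos [ 0.461  -0.2588  0.0571] F [ 0.7 -0.2 -1.8] open 0.0245
shift mm [311.3, -59.6, 27.3] turn [-0.0018, -0.0007, -0.3153]
```

Request:
arm_command --targets '[[0,[40,-8,0],[0,0,-0.06]],[0,[90,-18,0],[0,0,-0.13]],[0,[140,-28,0],[0,0,-0.2]],[0,[190,-38,0],[0,0,-0.27]],[0,[240,-46,0],[0,0,-0.315]]]'

```text
time_s: 7.65
eef_pos: [0.4763, -0.0137, 0.0573]
tool_rot: [-0.001, 0.684, 0.73, -0.0]
contact_force: [1.3, -0.4, -1.2]
opening: 0.0242
```

```bash
python3 -c "
from h import *
delta([.4809,.0576,.013],93.63)"
```

```text
t 7.65 pos [ 0.4763 -0.0137  0.0573] F [ 1.3 -0.4 -1.2] open 0.0242
shift mm [70.8, 9.3, 44.3] turn [-0.0016, -0.0003, 0.0015]
```

Request:
arm_command --targets '[[0,[40,5,20],[0,0,0]],[0,[71,9,44],[0,0,0]],[0,[71,9,44],[0,0,0]],[0,[71,9,44],[0,0,0]]]'

```text
time_s: 8.15
eef_pos: [0.481, 0.0555, 0.0136]
tool_rot: [-0.0, 0.684, 0.729, -0.001]
contact_force: [0.6, 0.2, -1.4]
opening: 0.0246
```

```bash
python3 - <<'E'
from h import *
delta([.4809,.0576,.013],93.63)
for k,cam in enumerate(('side','scene')):
    c=snap(cam,cam+'7'); h=proj(c,[.650,.0773,.048]);t=proj(c,[.61,.0745,.048]); print(cam,h,t)
    x0,y0=int(t[0])-60,int(t[1])-50; print(x0,y0)
    im=cv2.resize(c['color'][y0:y0+100,x0:x0+100],(400,400),interpolation=cv2.INTER_CUBIC)
    m=im if k==0 else np.hstack([m,im])
cv2.imwrite('pics/m7.png',m)
snap('wrist','w7')
E
```

```text
t 8.15 pos [0.481  0.0555 0.0136] F [ 0.6  0.2 -1.4] open 0.0246
shift mm [2.1, 0.0, 0.6] turn [-0.0017, 0.0005, -0.0002]
side [336.07833016 216.32158202] [324.1104055  221.01969076]
264 171
scene [240.74020196 248.11257682] [256.11627836 253.93826753]
196 203
```

View pics/m7.png

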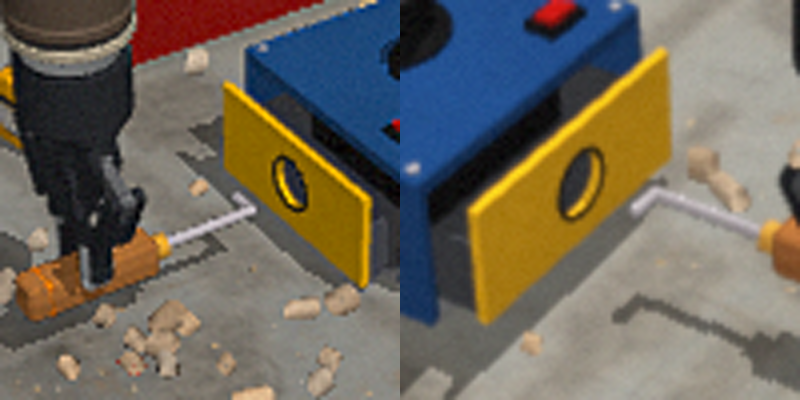

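View pics/w7.png

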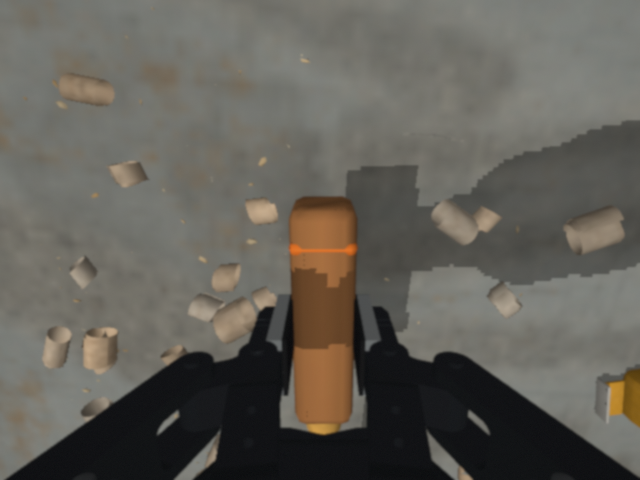

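```bash
python3 - <<'E'
from h import *
from scipy.optimize import least_squares
S,C=load('side7'),load('scene7')
Rb=np.array([[.998,.0633,0],[-.0633,.998,0],[0,0,1]]); h=np.array([.650,.0773,.048])
def tri(a,b):
    s=least_squares(lambda X:np.r_[proj(S,X)-a,proj(C,X)-b],[.6,.07,.05]);return s.x,np.round(s.fun,1)
# hole check
for n,a,b in(('tip',(323.2,221),(254.5,255.3)),('bend',(326.4,223.4),(259.5,251.8)),('ferr',(264+172/4-.4,171+242/4-.4),(196+(755-400)/4-.4,203+234/4-.4)),('hole',(264+291/4-.4,171+184/4-.4),(196+181/4-.4,203+185/4-.4))):
    x,r=tri(a,b); print(n,np.round(x,4),r,'in hole frame mm',np.round(Rb@(x-h)*1000,1))
E
```

```text
tip [0.6104 0.0789 0.0463] [ 0.3 -0.3  0.2  0.2] in hole frame mm [-39.4   4.1  -1.7]
bend [0.6103 0.0628 0.0466] [-0.1  0.1 -0.1 -0.1] in hole frame mm [-40.5 -12.   -1.4]
ferr [0.5469 0.0588 0.047 ] [-0.  0. -0. -0.] in hole frame mm [-104.1  -11.9   -1. ]
hole [0.6503 0.0772 0.0463] [-0.2  0.2 -0.1 -0.2] in hole frame mm [ 0.3 -0.1 -1.7]
```

The hook is level, aligned and 40 mm in front of the hole. The shank is 12 mm right of centre, against 9 wanted. I'll correct that by 3 mm and insert slowly.

Request:
arm_command --targets '[[0,[3,8,0],[0,0,0]],[0,[3,18,0],[0,0,0]],[0,[3,28,0],[0,0,0]],[0,[3,28,0],[0,0,0]]]'

```text
time_s: 8.8
eef_pos: [0.5105, 0.061, 0.0142]
tool_rot: [0.0, 0.685, 0.729, 0.0]
contact_force: [-0.6, -0.3, -2.1]
opening: 0.0244
```

```bash
cat > v.py <<'E'
import sys
from h import *
n=sys.argv[1]; delta([.4809,.0576,.013],93.63)
for k,cam in enumerate(('side','scene')):
    c=snap(cam,cam+n); t=proj(c,[float(sys.argv[2]),.0765,.048])
    x0,y0=int(t[0])-35,int(t[1])-35; print(x0,y0)
    im=cv2.resize(c['color'][y0:y0+70,x0:x0+70],(400,400),interpolation=cv2.INTER_CUBIC)
    m=im if k==0 else np.hstack([m,im])
cv2.imwrite(f'pics/m{n}.png',m)
E
python3 v.py 8 .65
```

```text
t 8.8 pos [0.5105 0.061  0.0142] F [-0.6 -0.3 -2.1] open 0.0244
shift mm [-1.5, -29.7, 1.2] turn [0.0007, -0.0002, -0.0007]
301 181
205 212
```

View pics/m8.png

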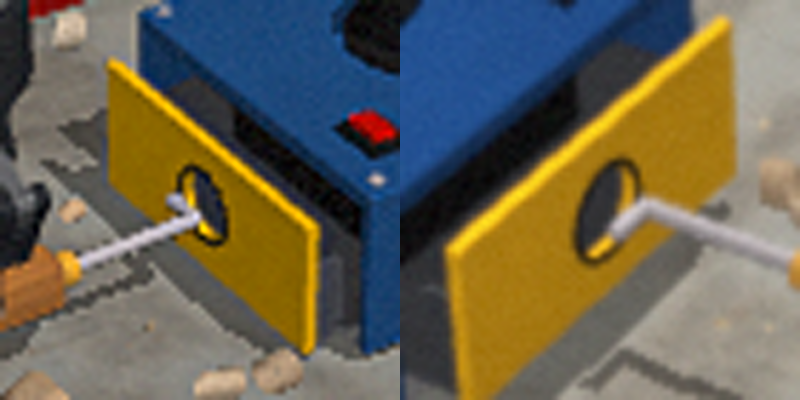

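Request:
arm_command --targets '[[0,[0,7,0],[0,0,0]],[0,[0,14,0],[0,0,0]],[0,[0,21,0],[0,0,0]],[0,[0,21,0],[0,0,0]]]'

```text
time_s: 9.4
eef_pos: [0.531, 0.0623, 0.0142]
tool_rot: [0.0, 0.685, 0.729, 0.0]
contact_force: [-0.5, -0.5, -1.1]
opening: 0.0241
```

```bash
python3 v.py 9 .65
```

```text
t 9.4 pos [0.531  0.0623 0.0142] F [-0.5 -0.5 -1.1] open 0.0241
shift mm [-1.6, -50.3, 1.2] turn [0.0004, -0.0002, -0.0004]
301 181
205 212
```

View pics/m9.png

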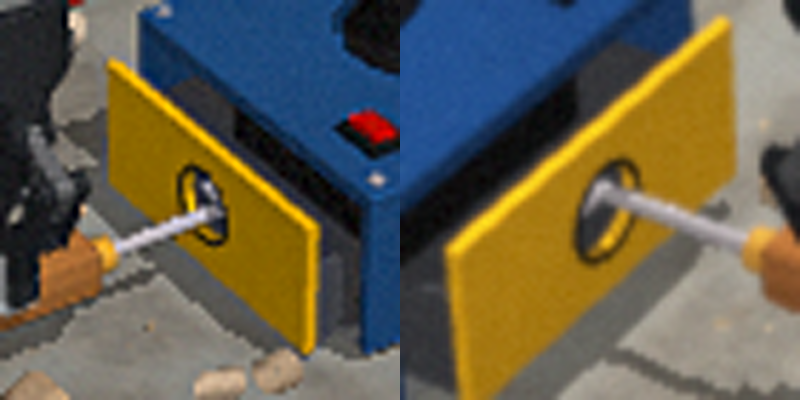

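The tip is passing through the hole without force. I'll go 15 mm further, then 17 mm sideways to the left.

Request:
arm_command --targets '[[0,[0,8,0],[0,0,0]],[0,[0,16,0],[0,0,0]],[0,[0,16,0],[0,0,0]],[0,[8,16,0],[0,0,0]],[0,[8,16,0],[0,0,0]]]'

```text
time_s: 10.12
eef_pos: [0.5454, 0.0725, 0.0142]
tool_rot: [-0.0, 0.684, 0.73, 0.0]
contact_force: [0.4, -0.3, -1.6]
opening: 0.0245
```

Request:
arm_command --targets '[[0,[4,0,0],[0,0,0]],[0,[8,0,0],[0,0,0]],[0,[8,0,0],[0,0,0]]]'

```text
time_s: 10.5
eef_pos: [0.5452, 0.0798, 0.0143]
tool_rot: [-0.0, 0.684, 0.729, 0.0]
contact_force: [-0.4, -0.6, -1.4]
opening: 0.0241
```

```bash
python3 v.py 10 .65
```

```text
t 10.5 pos [0.5452 0.0798 0.0143] F [-0.4 -0.6 -1.4] open 0.0241
shift mm [-18.0, -65.6, 1.3] turn [0.0001, -0.0002, 0.0004]
301 181
205 212
```

View pics/m10.png

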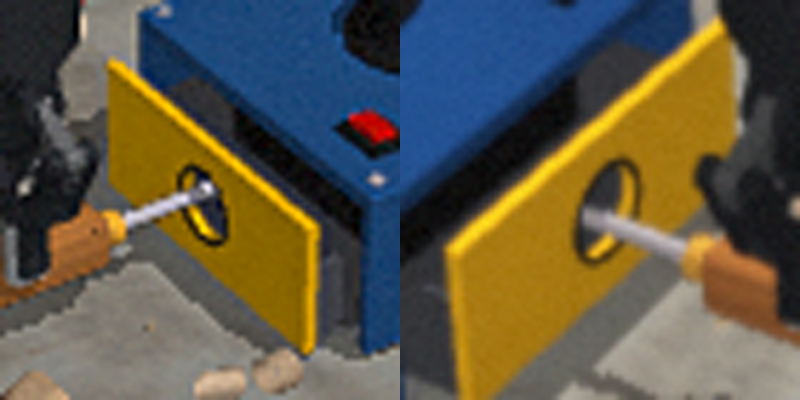

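Hooked: the shank is about 8 mm left of centre with no contact force. Pulling gently.

Request:
arm_command --targets '[[0,[0,-5,0],[0,0,0]],[0,[0,-9,0],[0,0,0]],[0,[0,-12,0],[0,0,0]],[0,[0,-15,0],[0,0,0]],[0,[0,-18,0],[0,0,0]]]'

```text
time_s: 11.22
eef_pos: [0.5281, 0.0782, 0.0145]
tool_rot: [0.001, 0.685, 0.729, 0.001]
contact_force: [2.6, -0.5, -1.8]
opening: 0.0244
```

Request:
arm_command --targets '[[0,[0,-3,0],[0,0,0]],[0,[0,-7,0],[0,0,0]],[0,[0,-11,0],[0,0,0]],[0,[0,-15,0],[0,0,0]],[0,[0,-18,0],[0,0,0]]]'

```text
time_s: 11.85
eef_pos: [0.5091, 0.0769, 0.0143]
tool_rot: [0.0, 0.684, 0.729, 0.0]
contact_force: [3.5, -0.2, -1.3]
opening: 0.0244
```

```bash
python3 v.py 11 .63
```

```text
t 11.85 pos [0.5091 0.0769 0.0143] F [ 3.5 -0.2 -1.3] open 0.0244
shift mm [-17.5, -29.4, 1.3] turn [0.0001, 0.0, -0.0003]
295 183
213 216
```

View pics/m11.png

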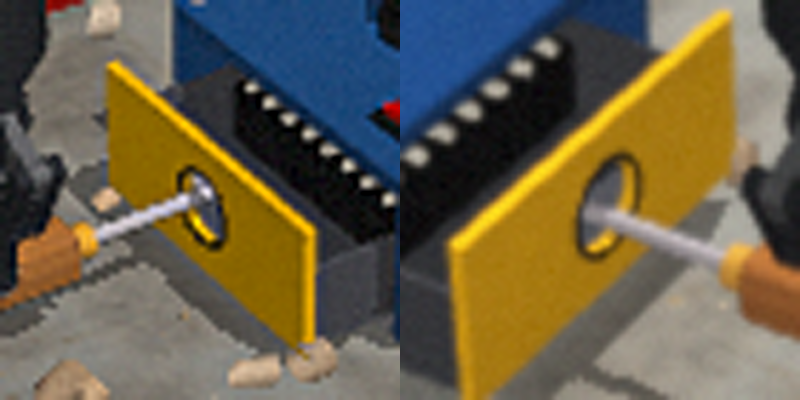

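Request:
arm_command --targets '[[0,[0,-5,0],[0,0,0]],[0,[0,-11,0],[0,0,0]],[0,[0,-17,0],[0,0,0]],[0,[0,-23,0],[0,0,0]],[0,[0,-28,0],[0,0,0]]]'

```text
time_s: 12.58
eef_pos: [0.4809, 0.075, 0.0142]
tool_rot: [0.0, 0.684, 0.729, -0.0]
contact_force: [3.7, -1.1, -1.9]
opening: 0.0247
```

Request:
arm_command --targets '[[0,[0,-2,0],[0,0,0]],[0,[0,-4,0],[0,0,0]],[0,[0,-6,0],[0,0,0]],[0,[0,-8,0],[0,0,0]]]'

```text
time_s: 13.08
eef_pos: [0.4734, 0.0746, 0.0142]
tool_rot: [0.0, 0.685, 0.729, 0.0]
contact_force: [3.3, -0.7, -2.2]
opening: 0.0244
```

Request:
arm_command --targets '[[0,[0,-2,0],[0,0,0]],[0,[0,-4,0],[0,0,0]],[0,[0,-5,0],[0,0,0]]]'

```text
time_s: 13.45
eef_pos: [0.4694, 0.0745, 0.0145]
tool_rot: [0.001, 0.685, 0.729, 0.001]
contact_force: [6.9, -0.7, -2.6]
opening: 0.0245
```

The force is rising at about 80 mm out, so this is the buffer. Smaller steps now.

Request:
arm_command --targets '[[0,[0,-1,0],[0,0,0]],[0,[0,-2,0],[0,0,0]],[0,[0,-2,0],[0,0,0]]]'

```text
time_s: 13.82
eef_pos: [0.4685, 0.0745, 0.0148]
tool_rot: [0.001, 0.685, 0.729, 0.002]
contact_force: [7.3, 0.1, -3.2]
opening: 0.0244
```

Request:
arm_command --targets '[[0,[0,-1,0],[0,0,0]],[0,[0,-2,0],[0,0,0]],[0,[0,-2,0],[0,0,0]]]'

```text
time_s: 14.2
eef_pos: [0.4674, 0.0746, 0.015]
tool_rot: [0.001, 0.685, 0.729, 0.002]
contact_force: [10.0, 0.3, -4.7]
opening: 0.0243
```

Request:
arm_command --targets '[[0,[0,-1,0],[0,0,0]],[0,[0,-2,0],[0,0,0]],[0,[0,-3,0],[0,0,0]],[0,[0,-3,0],[0,0,0]]]'

```text
time_s: 14.7
eef_pos: [0.4657, 0.0746, 0.0153]
tool_rot: [0.002, 0.685, 0.729, 0.003]
contact_force: [13.5, 0.1, -4.7]
opening: 0.0245
```

Request:
arm_command --targets '[[0,[0,-1,0],[0,0,0]],[0,[0,-2,0],[0,0,0]],[0,[0,-2,0],[0,0,0]]]'

```text
time_s: 15.08
eef_pos: [0.4647, 0.0746, 0.0155]
tool_rot: [0.002, 0.685, 0.729, 0.004]
contact_force: [15.1, -0.6, -4.9]
opening: 0.0245
```

Holding at about 15 N for over half a second.

Request:
arm_command --targets '[[0,[0,0,0],[0,0,0]],[0,[0,0,0],[0,0,0]],[0,[0,0,0],[0,0,0]],[0,[0,0,0],[0,0,0]],[0,[0,0,0],[0,0,0]]]'

```text
time_s: 15.7
eef_pos: [0.4647, 0.0746, 0.0155]
tool_rot: [0.002, 0.685, 0.729, 0.004]
contact_force: [15.4, 0.7, -5.1]
opening: 0.0241
```

```bash
python3 v.py 12 .585
```

```text
t 15.7 pos [0.4647 0.0746 0.0155] F [15.4  0.7 -5.1] open 0.0241
shift mm [-18.0, 15.1, 2.6] turn [0.0092, -0.0019, -0.0015]
280 188
229 223
```

View pics/m12.png

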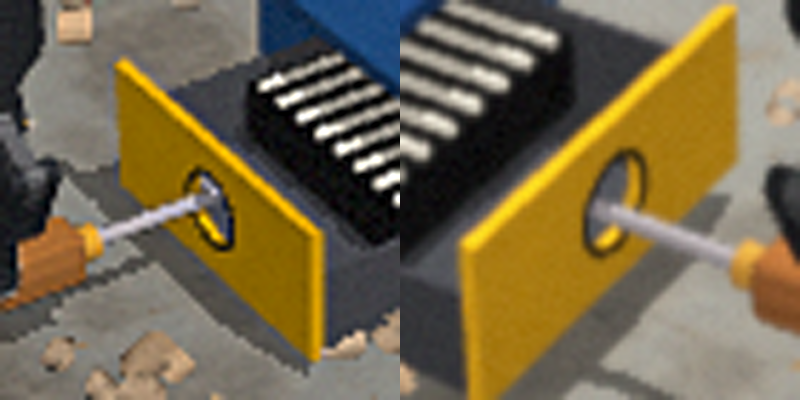

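Held at 15.4 N with the tray still. Now unhooking: forward 27 mm, then sideways.

Request:
arm_command --targets '[[0,[0,4,0],[0,0,0]],[0,[0,9,0],[0,0,0]],[0,[0,15,0],[0,0,0]],[0,[0,21,0],[0,0,0]],[0,[0,27,0],[0,0,0]]]'

```text
time_s: 16.42
eef_pos: [0.4859, 0.0756, 0.014]
tool_rot: [-0.0, 0.684, 0.729, -0.001]
contact_force: [0.1, -1.3, -1.5]
opening: 0.0247
```

```bash
python3 v.py 13 .585; python3 - <<'E'
E
```

```text
t 16.43 pos [0.4859 0.0756 0.014 ] F [ 0.1 -1.3 -1.5] open 0.0247
shift mm [-17.6, -6.2, 1.0] turn [-0.0013, 0.0001, 0.0003]
280 188
229 223
```

View pics/m13.png

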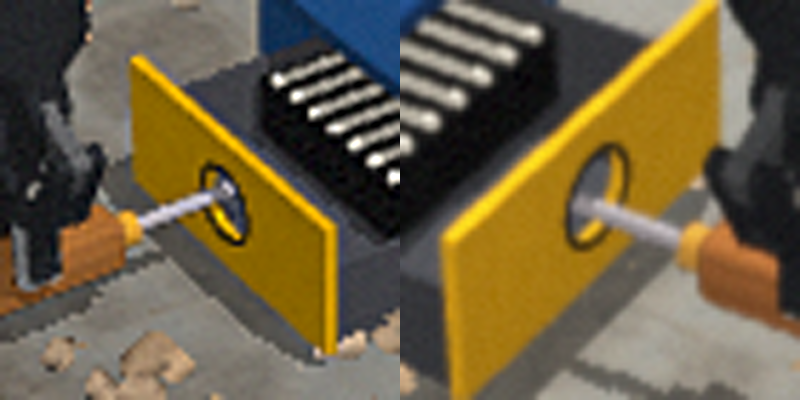

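```bash
python3 - <<'E'
from h import *
from scipy.optimize import least_squares
S,C=load('side13'),load('scene13')
Rb=np.array([[.998,.0633,0],[-.0633,.998,0],[0,0,1]]); h=np.array([.650,.0773,.048])
k=70/400
for n,a,b in(('hole',(280+224*k-.4,188+205*k-.4),(229+198*k-.4,223+197*k-.4)),('ferr front',(280+145*k,188+220*k),(229+282*k,223+240*k))):
    s=least_squares(lambda X:np.r_[proj(S,X)-a,proj(C,X)-b],[.6,.07,.05]);x=s.x
    print(n,np.round(x,4),np.round(s.fun,1),np.round(Rb@(x-h)*1000,1))
p=np.array([.4859,.0756,.048]);print('handle',Rb@(p-h)*1000)
E
```

```text
hole [0.5921 0.073  0.0467] [-0.1  0.1 -0.1 -0.1] [-58.   -0.6  -1.3]
ferr front [0.5506 0.0766 0.0476] [-0.6  0.6 -0.5 -0.5] [-99.2   5.6  -0.4]
handle [-163.87941    8.69093    0.     ]
```

The tray is now about 77 mm out. The bend is 24 mm behind the outer face with the shank at y = +8. Moving 17 mm sideways, then withdrawing.

Request:
arm_command --targets '[[0,[-6,0,0],[0,0,0]],[0,[-12,0,0],[0,0,0]],[0,[-17,0,0],[0,0,0]],[0,[-17,0,0],[0,0,0]]]'

```text
time_s: 17.02
eef_pos: [0.4874, 0.0578, 0.0142]
tool_rot: [0.0, 0.685, 0.729, -0.0]
contact_force: [-0.0, 0.4, -1.7]
opening: 0.0241
```

```bash
python3 v.py 14 .585; python3 -c "
from h import *
p=ctrl.read_state()['eef_pos'];Rb=np.array([[.998,.0633,0],[-.0633,.998,0],[0,0,1]]);print(Rb@(p-[.65,.0773,.0])*1e3)"
```

```text
t 17.02 pos [0.4874 0.0578 0.0142] F [-0.   0.4 -1.7] open 0.0241
shift mm [0.2, -6.5, 1.2] turn [-0.0001, 0.0003, -0.0014]
280 188
229 223
[-163.40719257   -8.46397196   14.25173125]
```

View pics/m14.png

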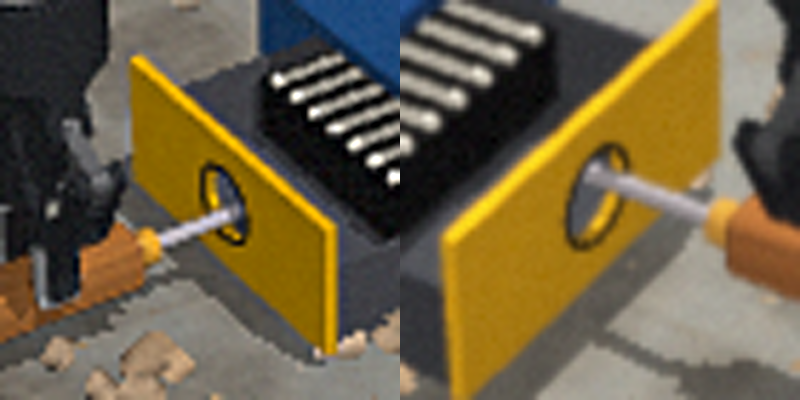

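Request:
arm_command --targets '[[0,[0,-6,0],[0,0,0]],[0,[0,-12,0],[0,0,0]],[0,[0,-18,0],[0,0,0]],[0,[0,-24,0],[0,0,0]],[0,[0,-30,0],[0,0,0]]]'

```text
time_s: 17.75
eef_pos: [0.4571, 0.0566, 0.0143]
tool_rot: [0.0, 0.684, 0.729, 0.0]
contact_force: [-0.5, 0.4, -0.8]
opening: 0.0242
```

Request:
arm_command --targets '[[0,[0,-10,0],[0,0,0]],[0,[0,-20,0],[0,0,0]],[0,[0,-30,0],[0,0,0]],[0,[0,-30,0],[0,0,0]]]'

```text
time_s: 18.25
eef_pos: [0.4266, 0.0546, 0.0142]
tool_rot: [-0.0, 0.684, 0.729, -0.0]
contact_force: [-0.4, -0.0, -2.6]
opening: 0.0246
```

```bash
python3 v.py 15 .585;  python3 -c "
from h import *
delta([.45,-.12,.03],86)"
```

```text
t 18.25 pos [0.4266 0.0546 0.0142] F [-0.4 -0.  -2.6] open 0.0246
shift mm [-0.4, 54.3, 1.2] turn [-0.0005, 0.0003, -0.0001]
280 188
229 223
t 18.35 pos [0.428  0.0548 0.0144] F [ 0.6 -0.5 -1.2] open 0.0244
shift mm [-175.8, 11.0, -15.6] turn [0.0008, -0.0001, 0.1329]
```

View pics/m15.png

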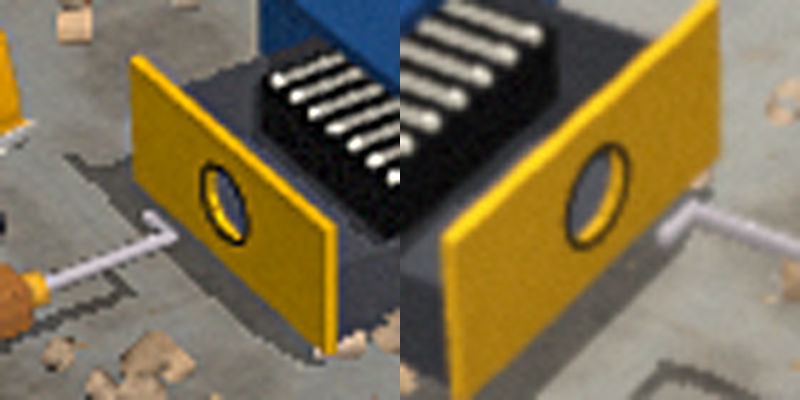

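The hook is free and the tray stands out. Carrying the hook back to its original clear spot, sideways first.

Request:
arm_command --targets '[[0,[-40,0,-10],[0,0,0]],[0,[-90,0,-25],[0,0,0]],[0,[-140,0,-35],[0,0,0.1]],[0,[-190,0,-40],[0,0,0.2]],[0,[-240,0,-40],[0,0,0.3]]]'

```text
time_s: 18.98
eef_pos: [0.4436, -0.1868, 0.0549]
tool_rot: [0.001, 0.787, 0.617, 0.001]
contact_force: [1.9, 0.4, -1.4]
opening: 0.0244
```

```bash
 python3 -c "
from h import *
delta([.462,-.259,.0],75.5)"
```

```text
t 18.98 pos [ 0.4436 -0.1868  0.0549] F [ 1.9  0.4 -1.4] open 0.0244
shift mm [-65.7, 34.9, 55.0] turn [0.002, 0.0001, 0.0127]
```

Request:
arm_command --targets '[[0,[-35,18,10],[0,0,0.013]],[0,[-66,35,30],[0,0,0.013]],[0,[-66,35,50],[0,0,0.013]],[0,[-66,35,60],[0,0,0.013]],[0,[-66,35,65],[0,0,0.013]]]'

```text
time_s: 19.6
eef_pos: [0.4613, -0.2566, -0.0112]
tool_rot: [-0.0, 0.789, 0.614, -0.0]
contact_force: [-0.4, -0.5, -1.4]
opening: 0.0243
```

Request:
arm_command --targets '[[0,[0,0,3],[0,0,0]],[0,[0,0,6],[0,0,0]],[0,[0,0,8],[0,0,0]],[0,[0,0,8],[0,0,0]]]'

```text
time_s: 20.1
eef_pos: [0.4613, -0.2571, -0.0187]
tool_rot: [0.0, 0.79, 0.614, 0.0]
contact_force: [0.9, 0.2, -1.7]
opening: 0.0245
```

```bash
 python3 two.py 16
```

```text
t 20.1 pos [ 0.4613 -0.2571 -0.0187] F [ 0.9  0.2 -1.7] open 0.0245
shift mm [-1.6, 1.2, -18.7] turn [0.0001, 0.0001, 0.0033]
side [337.85878445 334.94785122]
org 292 279
scene [387.74126202 229.80998541]
org 342 174
```

View pics/two16.png

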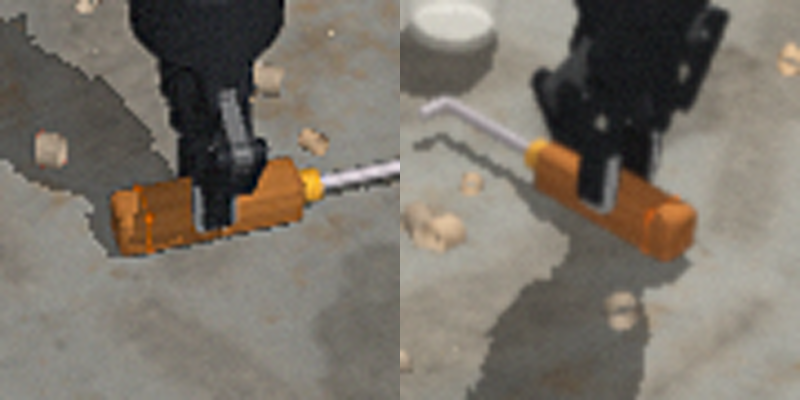

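Nearly down; about 2 to 3 mm left.

Request:
arm_command --targets '[[0,[0,0,1],[0,0,0]],[0,[0,0,2],[0,0,0]],[0,[0,0,2.5],[0,0,0]],[0,[0,0,2.5],[0,0,0]]]'

```text
time_s: 20.7
eef_pos: [0.4612, -0.2571, -0.0213]
tool_rot: [-0.0, 0.79, 0.613, -0.0]
contact_force: [0.0, 0.5, -0.2]
opening: 0.0244
```

The bench now carries the hook's weight. Opening.

Request:
arm_command --targets '[[0.35,[0,0,0],[0,0,0]],[0.5,[0,0,0],[0,0,0]],[0.65,[0,0,0],[0,0,0]],[0.65,[0,0,0],[0,0,0]]]'

```text
time_s: 21.2
eef_pos: [0.4613, -0.2572, -0.0212]
tool_rot: [0.0, 0.79, 0.613, 0.0]
contact_force: [0.3, 0.0, -0.6]
opening: 0.0558
```

Request:
arm_command --targets '[[0.65,[0,0,-10],[0,0,0]],[0.65,[0,0,-40],[0,0,0]],[0.65,[0,0,-90],[0,0,0]],[0.65,[0,0,-140],[0,0,0]],[0.65,[0,0,-150],[0,0,0]]]'

```text
time_s: 21.82
eef_pos: [0.4633, -0.2581, 0.133]
tool_rot: [0.003, 0.79, 0.613, 0.001]
contact_force: [-0.4, -0.7, -0.9]
opening: 0.0553
```

```bash
python3 - <<'E'
from h import *
delta([.462,-.259,.12],75.5)
for n in('wrist','side','scene'): snap(n,n+'20')
a=cv2.imread('pics/side20.png');b=cv2.imread('pics/scene20.png')
cv2.imwrite('pics/m20.png',np.hstack([cv2.resize(a[150:360,200:480],(400,300)),cv2.resize(b[150:360,170:450],(400,300))]))
E
```

```text
t 21.82 pos [ 0.4633 -0.2581  0.133 ] F [-0.4 -0.7 -0.9] open 0.0553
shift mm [-1.2, -1.1, 13.0] turn [0.0065, 0.0014, 0.003]
```

View pics/m20.png

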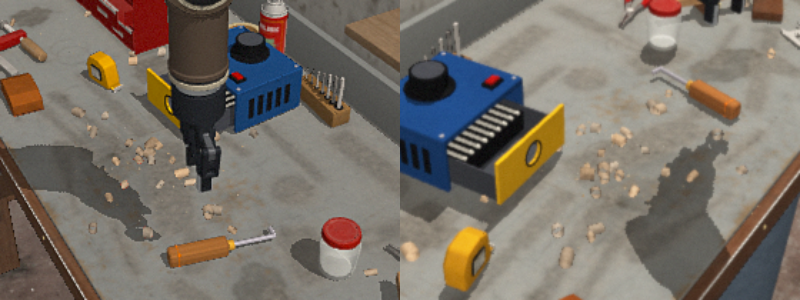

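View pics/wrist20.png

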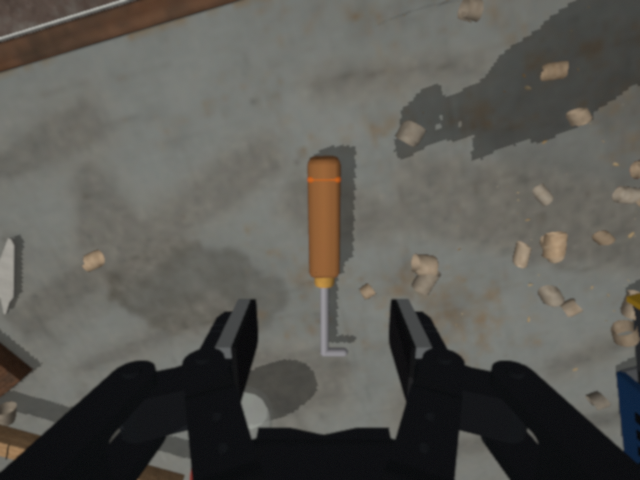

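The hook lies flat and clear, the tray stands out, and the bystanders are in place. Handing in.

Request:
arm_command --targets '[[0.65,[0,0,0],[0,0,0]],[0.65,[0,0,0],[0,0,0]],[0.65,[0,0,0],[0,0,0]]]'

```text
time_s: 22.35
eef_pos: [0.4609, -0.2569, 0.1279]
tool_rot: [-0.001, 0.79, 0.614, -0.0]
contact_force: [0.7, 0.0, -0.1]
opening: 0.0554
```

```bash
python3 -c "
from h import *
print(ctrl.sign_off())"
```

```text
the job is handed in; nothing more can be done
None
```

I pulled the tray out with the hook, unhooked it and handed the job in at about 22 s; `sign_off` gives no verdict.

- **Pull:** the hook's tip went through the finger hole and caught behind the yellow front. The buffer was felt at about 80 mm out. I raised the pull to 15.1–15.4 N and held it for over half a second with the tray standing still.
- **Last checks:**
  - The tray sprang back a little and stands about 77 mm out, measured just after the pull was released. It still stood well out in the final pictures.
  - The hook lies flat on the bench at its original spot, roughly 0.35 m from the finger hole.
  - By eye in the last pictures, the jar, tape measure and sanding block have not moved. I did not measure them.
- **Disagreements:**
  - The reported TCP lies about 35 mm beyond the fingertips seen in the scene and side cameras (about 20 mm in the wrist view). The first grasp therefore closed above the handle without touching it, and I corrected the height from the pictures.
  - The finger hole measured about 1.5 mm lower than its stated 48 mm. The hook measured the same amount low, so they were aligned to each other.

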